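# Clamp a watch case in the bonding press

### The job

Push the loaded slide of the small bench press fully in to its stop, so that the watch case stands under the press foot, then screw the round knob down until the foot clamps the case with about 15 N (firm, but never above 26 N), and let go. Let your grip follow the knob as it sinks: pushing or pulling on it with more than 20 N springs the press head too far. Leave the things standing round the press where they are.

Things in the scene. Friction and masses are not known exactly. Their poses are not given: they have to be found in the camera images.
- press_axis (a point): Point on the spindle axis of the grey bench press, 24 mm above the counter, at nest-floor height. Press: fixed to the counter, foot plate 170 x 130 x 12 mm, two pillars, a cross-bar (the head, 140 mm wide, 34 mm deep) whose top ends 97 mm above the counter. Site axes: x the direction in which the slide is pushed in, away from the robot; z up.
- slide (a joint): Aluminium slide of the press, 72 mm wide, which carries the watch case in a black-edged nest; metres pushed in: 0 = out, 0.050 = in at the stop with the nest under the foot. Friction about 2 N, no spring.
- push_plate (a point): Middle of the front face (towards the robot) of the red upright push plate at the front end of the slide: 50 mm wide, 10 mm thick, top 55 mm above the counter; this point lies 37 mm above the counter and moves with the slide. Push it along the press's x direction.
- knob_centre (a point): Centre of the round ribbed black knob on the spindle axis: 34 mm diameter, 24 mm tall, centre 146 to 152 mm above the counter. Turning clockwise seen from above moves knob, spindle and foot DOWN 6.4 mm per rad (40 mm a turn); 3.4 rad or more are left. Free turning takes about 0.18 N m, dry friction that holds it where it is left; each newton of clamping adds 0.0064 N m.
- spindle: Steel spindle with knob and foot; origin at the knob's centre, z up. The foot is a sprung white disc, 40 mm diameter. How far it is screwed out differs by 7 mm and is not measured: it meets the case 0.8 to 2.9 rad of turning after the start, to be felt. From touch the clamping force rises to 6 N in the first 0.1 rad, then by 26 N per rad (0.45 rad: 15 N), lifting the head.
- head_top (a point): Top of the brass collar in the middle of the press head (cross-bar), on the spindle axis, 97 mm above the counter, 73 mm above press_axis. The head springs up and down with what pulls or pushes on the spindle, 1 mm for every 16 N: a push on the knob lowers it, a pull or the clamping force (15 N: 0.9 mm) raises it. It may not go down more than 1.5 mm or up more than 2 mm.
- watch_case: Steel watch case, a ring with lugs, 46 x 42 mm, 9 mm high, lying loose in the nest of the slide; origin at its underside, z up.
- case_centre (a point): Centre of the ring of the watch case, half-way up (4.5 mm above its underside); starts over the middle of the nest, 50 mm in front of the press axis.
- oil_bottle_centre (a point): Bystander: amber oil bottle with black cap, 44 mm diameter, 72 mm high, this point half-way up; stands left of the press.
- loupe_centre (a point): Bystander: black eye loupe, 30 mm diameter, 31 mm high, this point half-way up; stands left of the press, in front of the bottle.
- parts_cup_centre (a point): Bystander: turquoise parts cup, 60 mm diameter, 16 mm high, this point half-way up; stands left of the slide, nearer the robot.
- tall_machine (a point): Top of the screen of the tall fixed instrument on the right of the counter, 440 mm above it; with the box under it and the white box on its left it fills x 0.43 to 0.73 and y -0.44 to +0.05 of the robot's frame (white box 130 mm high). Only to be kept clear of.

How it is judged:
By the outcome, as a careful person would: the job done as asked, in the order asked, and still so for the second after the job is handed in, with the robot touching nothing.
It also fails if it takes over 72 s, if anything falls off the work surface, if the arm or the gripper's body presses on something with over 40 N, if the wrist force passes 120 N, or if a joint passes its speed limit or range.

### The arm

A 6-joint arm with a two-finger parallel gripper is mounted at the origin on a cart in front of the work surface, level with it; the furniture and walls round the work are solid. World frame = base frame: x ahead of the robot, y to its left, z up, the work surface at z = 0. Lengths are in m, angles in degrees, forces in N, time in s.
With the tool pointing down it reaches from about 0.3 to 0.75 m from the base axis. Payload 8.5 kg.
Tool frame: the origin (TCP) lies at the very end of the fingers, on their centre line; the grasp point (between the pads) lies grasp_offset behind it (grasp_offset is the distance from the TCP to the grasp point, in m); x points along the fingers, z is the direction in which the jaws open and shut, and the axes are right-handed (so a half turn about x gives the same grasp; the last joint's range is limited). The gripper opens to 85 mm and grips with 20 to 120 N. Pads are 22 mm wide; open, the fingers measure 114 mm over their backs; the gripper's body (76 mm by 85 mm) begins 54 mm behind the grasp point. The pads swing forward as they close: fully open they stand 13 mm farther back than shut.
Start: joints at [-79.028, 21.807, 74.336, -0, 83.858, -12.336], TCP at [0.218, -0.505, 0.197] pointing down, gripper open.
Joint ranges: [-178.18, 178.18], [-50.72, 133.34], [12.68, 142.11], [-81.47, 261.47], [9.98, 163.14], [-165.26, 165.26]. Speed limits (degrees/s): [136.94, 136.94, 180, 180, 180, 180].

### API

Orientations are given as a 3x3 rotation matrix whose columns are the frame's x, y, z axes.
In Python, from rig import observe, get_image, close_job, recognise, grasp_offset gives the robot as it stands.
- The arm moves only by the tool drive_tool, never from a script. Its argument "targets" is a list that holds one entry, the list of rows, each a list of 7 numbers: the shift along the tool's x, y, z in units of 50 mm (1.0 is 50 mm), then the turn, a rotation vector about the tool's x, y, z in rad, then the opening, from -1 (shut) to 1 (fully open), so that 0 is half open. A call has 1 to 5 rows; each row shifts and turns the commanded pose from where the row before left it, along the tool's axes as they then stand; what a row does not reach is not made up. A row lasts 1/10 s, in which the tool goes at most 50 mm and 8.59 degrees, less where a joint would pass 70% of its speed; a pose out of reach is approached as far as the arm can. A call is refused whole if a number of a shift passes 1 or a number of a turn 0.15, either way. A call with a gripper value outside its range is refused whole. The fingers move at their own pace and stop on an object; "force" is the grip in N (left out, the last holds). Time passes only in rows, so rows that do not move let the fingers close. It gives the time, the measured TCP pose, the force and the opening at its end, in the units of the state.
- observe(): the state, without advancing time (a new reading comes with each control period).
- get_image(name): name is "scene" or "top" or "wrist"; returns a dict with "image" (420x560x3 uint8, red, green, blue), "fx", "fy", "cx", "cy" (pixels), "k1" (the pictures are not rectified: a ray, as slopes to the right and down, at radius r is drawn at 1 + k1 r^2 times it, then the intrinsics apply), "rvec" (rotation vector, rad) and "tvec" (3), from world to camera coordinates, as OpenCV has them. Camera axes: x right, y down, z forward; pixel columns grow to the right and rows downward; lengths in m; the calibration is good to about 2 mm. A picture is of the moment at which its call begins. There is no depth.
- close_job(): hands the job in, once; it reports no verdict.
Trained networks look in a picture, given as the dict that the camera call returned (one of the last four; its "shot" number tells which), for a name from the list of things; names that differ only in an ending like _2 or _b are one class to them, and where a whole thing is asked for, a point or a joint stands for the part that bears it (a point fixed in the world has none). Each returns a list of dicts, best first, with "p" (0 to 1); they miss things now and then, are a little off and sometimes report something else, mostly with a low value. They report only what shows in the picture. A call takes as long as a camera call.
- recognise(label, picture): "at" ([column, row] as shares, 0 to 1, of the picture: columns of its width, rows of its height, amid what is visible of it).
The state is a dict: "time_s": time; "q": joint angles; "qvel": joint speeds; "joint_efforts": joint torques, N m; "position": TCP position; "tool_rot": TCP orientation; "ft_force": force on the tool from outside, world axes, zero at the start; "wrist_torque": the same for the moment, N m; "grip_width": finger opening in m.
Only numpy, scipy, OpenCV 4.12 (cv2) and the standard library are available. Lean on these libraries where they do the work, as an engineer would, in place of code of your own. Each camera call takes 0.05 s, during which the arm holds its last target.

## Working session

There is one attempt and no reset: what is moved stays moved. The work goes in short steps, Python scripts to look and compute and a tool call to move; the robot and the scene stay as the last step left them, time stands still between calls to the robot, and variables do not carry over. Pictures are saved under pics/ and viewed, and the job is handed in when it is done.

Besides the shell and the picture viewer there is one more tool, called after "Call:" as name([rows], argument=value, ...), one row to a line, values as JSON. drive_tool: Moves the arm, as the interface text tells. Its arguments: {"type":"object","properties":{"targets":{"type":"array"},"force":{"type":"number"}},"required":["targets"]}

```bash
mkdir -p pics; ls
python3 - <<'E'
from rig import *
import rig,cv2
print(grasp_offset)
o=observe(); print(o)
for n in("scene","top","wrist"):
    p=get_image(n); cv2.imwrite(f"pics/{n}0.png",p["image"][:,:,::-1]); print(n,{k:v for k,v in p.items() if k!="image"})
    for l in("press_axis","push_plate","knob_centre","head_top","case_centre","oil_bottle_centre","loupe_centre","parts_cup_centre"):
        try: print(l,[([round(a*b) for a,b in zip(r["at"],(560,420))],round(r["p"],2)) for r in recognise(l,p)[:2]])
        except Exception as e: print(l,e)
print(observe()["time_s"])
E
```

```text
pics
0.0187
{'time_s': 0.0, 'q': array([-7.90287636e+01,  2.18411555e+01,  7.43855111e+01, -9.04778118e-04,
        8.38591056e+01, -1.23354343e+01]), 'qvel': array([-0.03382404,  0.05504226, -0.00243258, -0.07827077,  0.03392026,
        0.01716168]), 'joint_efforts': array([-1.96586407e-03, -4.48464632e+01, -2.31280553e+01, -2.60048109e-04,
        4.73588356e-03, -1.40369926e-05]), 'position': array([ 0.21753657, -0.50476641,  0.19610582]), 'tool_rot': array([[-3.00318330e-04,  9.18399696e-01,  3.95653773e-01],
       [ 1.46665737e-03,  3.95653770e-01, -9.18398575e-01],
       [-9.99998879e-01,  3.04476598e-04, -1.46579977e-03]]), 'ft_force': array([-0.9588431 ,  0.40412286,  0.72448309]), 'wrist_torque': array([-0.05727774,  0.00959028, -0.02786877]), 'grip_width': 0.08579648721987156}
scene {'fx': 427.9199028616248, 'fy': 427.9199028616248, 'cx': 280.3985727525319, 'cy': 212.52967354749933, 'k1': 0.026819376522990084, 'rvec': array([ 1.23393134, -1.97792812,  1.16391379]), 'tvec': array([0.30548892, 0.4622957 , 1.18670088]), 'shot': 1}
press_axis [([246, 284], 0.63)]
push_plate 
[... 508 characters left out ...]
0.68)]
push_plate [([252, 224], 0.85), ([250, 207], 0.59)]
knob_centre [([255, 227], 0.41)]
head_top [([244, 195], 0.85), ([251, 211], 0.62)]
case_centre [([248, 208], 0.54)]
oil_bottle_centre [([202, 199], 0.56)]
loupe_centre [([214, 220], 0.64), ([246, 193], 0.43)]
parts_cup_centre [([227, 255], 0.52)]
wrist {'fx': 313.68537356587944, 'fy': 313.68537356587944, 'cx': 279.22144085759777, 'cy': 212.10864255737457, 'k1': -0.044537405755393555, 'rvec': array([-2.38905732,  1.57186527,  0.25686168]), 'tvec': array([-0.55021479, -0.04063158,  0.38089419]), 'shot': 3}
press_axis []
push_plate []
knob_centre []
head_top []
case_centre []
oil_bottle_centre []
loupe_centre []
parts_cup_centre []
1.35
```

View pics.

Run:
```python
import cv2
a=cv2.imread("pics/scene0.png");b=cv2.imread("pics/top0.png")
cv2.imwrite("pics/scene0c.png",cv2.resize(a[220:350,150:330],None,fx=4.4,fy=4.4,interpolation=3))
cv2.imwrite("pics/top0c.png",cv2.resize(b[160:290,170:320],None,fx=4.6,fy=4.6,interpolation=3))
```

```text
(no output)
```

View pics/scene0.png

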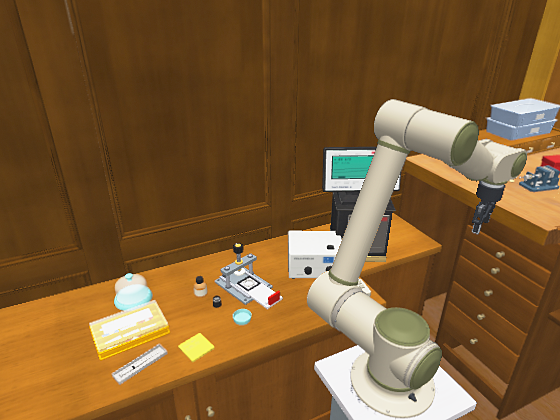

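View pics/top0.png

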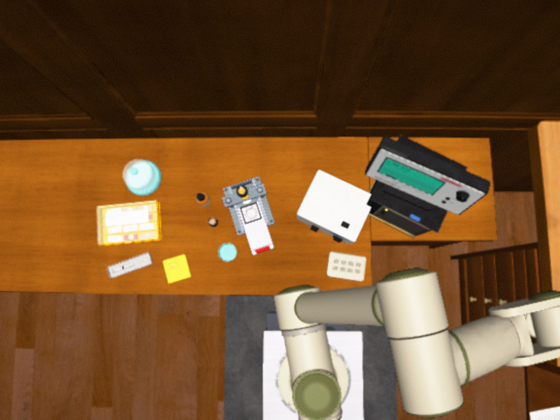

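```bash
sleep 1; ls pics
```

```text
scene0.png
scene0c.png
top0.png
top0c.png
wrist0.png
```

View pics/scene0c.png

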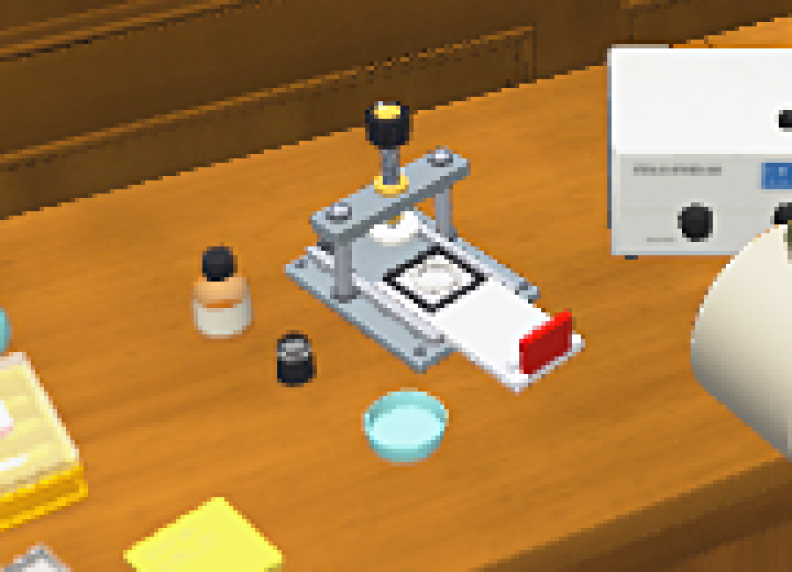

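View pics/top0c.png

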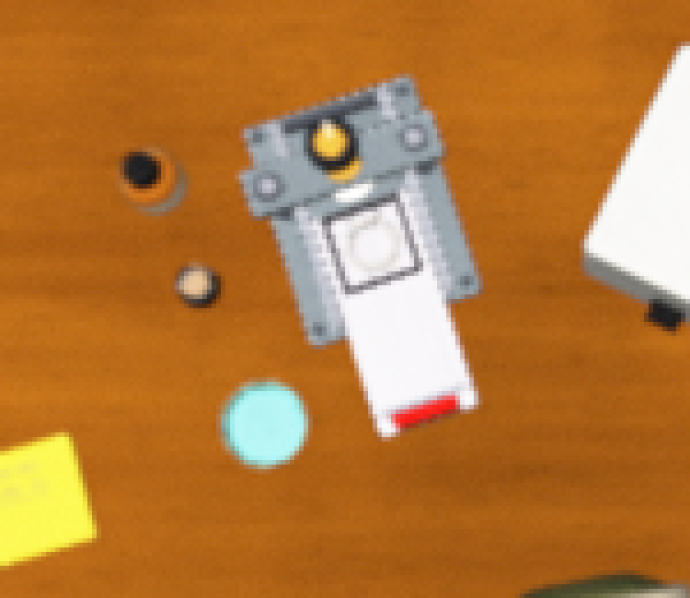

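```bash
cat > h.py <<'E'
import numpy as np,cv2
from scipy.optimize import least_squares
def ray(p,uv):
    R,_=cv2.Rodrigues(np.array(p["rvec"],float)); t=np.array(p["tvec"],float)
    d=np.array([(uv[0]-p["cx"])/p["fx"],(uv[1]-p["cy"])/p["fy"]]); s=d.copy()
    for _ in range(20): s=d/(1+p["k1"]*(s@s))
    v=R.T@np.array([s[0],s[1],1.]); return -R.T@t, v/np.linalg.norm(v)
def onz(p,uv,z):
    c,v=ray(p,uv); return c+v*(z-c[2])/v[2]
def tri(obs):
    A=np.zeros((3,3));b=np.zeros(3)
    for p,uv in obs:
        c,v=ray(p,uv);M=np.eye(3)-np.outer(v,v);A+=M;b+=M@c
    return np.linalg.solve(A,b)
def proj(p,X):
    R,_=cv2.Rodrigues(np.array(p["rvec"],float)); x=R@np.array(X)+np.array(p["tvec"]); s=x[:2]/x[2]
    s=s*(1+p["k1"]*(s@s)); return np.array([p["fx"]*s[0]+p["cx"],p["fy"]*s[1]+p["cy"]])
S=dict(fx=427.9199,fy=427.9199,cx=280.39857,cy=212.52967,k1=0.0268194,rvec=[1.23393134,-1.97792812,1.16391379],tvec=[0.30548892,0.4622957,1.18670088])
T=dict(fx=435.04352,fy=435.04352,cx=282.627227,cy=209.474286,k1=-0.0722891,rvec=[2.13076369,-2.12890858,0.15382159],tvec=[0.09503207,0.5419797,1.3775081])
E
python3 - <<'E'
from h import *
s=lambda x,y:(150+x/4.4-.4,220+y/4.4-.4); t=lambda x,y:(170+x/4.6-.4,160+y/4.6-.4)
print("knob tri",tri([(S,s(388,120)),(T,t(333,147))]))
print("knob@.149",onz(S,s(388,125),.149),onz(T,t(333,147),.155))
print("plate top@.055",onz(T,t(430,405),.055),"L/R",onz(T,t(395,412),.055),onz(T,t(460,396),.055))
print("plate S", onz(S,s(546,345),.037))
n=[onz(T,t(*c),.028) for c in [(323,222),(402,196),(424,268),(346,293)]]
print(np.round(n,4),np.mean(n,0)); 
for a,b in((3,0),(2,1)):
    d=n[b]-n[a];print(np.degrees(np.arctan2(d[1],d[0])),np.linalg.norm(d))
for a,b in((0,1),(3,2)):
    d=n[b]-n[a];print(np.degrees(np.arctan2(d[1],d[0]))+90,np.linalg.norm(d))
print("cup",onz(T,t(265,423),.016),"loupe",onz(T,t(198,280),.031),"bottle",onz(T,t(142,170),.072))
E
```

```text
knob tri [0.57995513 0.21837223 0.15386346]
knob@.149 [0.58104311 0.21934926 0.149     ] [0.57917905 0.21724442 0.155     ]
plate top@.055 [0.41635634 0.15768084 0.055     ] L/R [0.4114415  0.18203836 0.055     ] [0.42265598 0.13681491 0.055     ]
plate S [0.4095065  0.16362797 0.037     ]
[[0.5501 0.2378 0.028 ]
 [0.5691 0.181  0.028 ]
 [0.5166 0.1646 0.028 ]
 [0.4985 0.2204 0.028 ]] [0.53354216 0.20092389 0.028     ]
18.69207790068503 0.05446857893826153
17.37198932077312 0.05499524812802358
18.473197376145094 0.05993271660335558
17.968388827622704 0.05866998672082786
cup [0.40607388 0.27839103 0.016     ] loupe [0.50742196 0.32676443 0.031     ] bottle [0.57995434 0.36129119 0.072     ]
```

```bash
cat >> h.py <<'E'
def plan(o,tgt,yaw=None,n=None):
    """o state; tgt xyz; prints tool-frame total shift in units, and turn about x"""
    R=np.array(o["tool_rot"]); d=R.T@(np.array(tgt)-o["position"])/.05
    return np.round(d,3)
E
python3 - <<'E'
from h import *
from rig import observe
o=observe();R=o["tool_rot"]
rv=np.array([-2.38905732,1.57186527,0.25686168]);tv=np.array([-0.55021479,-0.04063158,0.38089419])
C,_=cv2.Rodrigues(rv);c=-C.T@tv
print(R.T@(c-o["position"]), R.T@C.T)
for t in[(0.30,-0.15,.2),(0.33,0.08,.22)]:print(plan(o,t))
E
```

```text
[-0.17731848  0.08280441  0.00022093] [[-3.10822628e-05 -3.18356165e-01  9.47971176e-01]
 [ 9.82364045e-05 -9.47971173e-01 -3.18356161e-01]
 [ 9.99999995e-01  8.32300501e-05  6.07392541e-05]]
[-0.066  4.323 -5.87 ]
[-0.466  6.695 -9.857]
```

```bash
cat >> h.py <<'E'
def Rz(a): return np.array([[np.cos(a),-np.sin(a),0],[np.sin(a),np.cos(a),0],[0,0,1]])
def rows(R,p,wps,dyaw_tot,step=.04,maxturn=.145,nd=2):
    """wps list of xyz; dyaw about tool x"""
    pts=[np.array(p)]+[np.array(w) for w in wps]
    L=np.r_[0,np.cumsum([np.linalg.norm(b-a) for a,b in zip(pts,pts[1:])])]
    n=int(np.ceil(L[-1]/step)); n=max(n,1)
    out=[];R=np.array(R);c=pts[0].copy();turned=0
    k=0
    while k<n or abs(dyaw_tot-turned)>1e-3:
        k+=1
        s=min(L[-1],k*L[-1]/n); g=np.array([np.interp(s,L,[q[i] for q in pts]) for i in range(3)])
        d=np.round(R.T@(g-c)/.05,nd); t=np.round(np.clip(dyaw_tot-turned,-maxturn,maxturn),3)
        c=c+R@d*.05; turned+=t; R=R@cv2.Rodrigues(np.array([t,0.,0.]))[0]; out.append([*d.tolist(),float(t),0,0])
    return out,c,R
E
python3 - <<'E'
from h import *
from rig import observe
o=observe()
r,c,R=rows(o["tool_rot"],o["position"],[(.28,-.15,.21),(.31,.06,.22),(.355,.142,.22)],-np.radians(174.9))
for i in r:print(i)
print(c,R)
E
```

```text
[-0.03, 0.43, -0.66, -0.145, 0, 0]
[-0.03, 0.52, -0.58, -0.145, 0, 0]
[-0.03, 0.6, -0.51, -0.145, 0, 0]
[-0.03, 0.66, -0.41, -0.145, 0, 0]
[-0.02, 0.72, -0.31, -0.145, 0, 0]
[-0.03, 0.76, -0.21, -0.145, 0, 0]
[-0.03, 0.78, -0.09, -0.145, 0, 0]
[-0.03, 0.78, 0.02, -0.145, 0, 0]
[-0.03, 0.77, 0.13, -0.145, 0, 0]
[-0.04, 0.75, 0.23, -0.145, 0, 0]
[-0.03, 0.72, 0.32, -0.145, 0, 0]
[-0.04, 0.66, 0.43, -0.145, 0, 0]
[-0.04, 0.59, 0.51, -0.145, 0, 0]
[-0.03, 0.51, 0.6, -0.145, 0, 0]
[-0.03, 0.31, 0.7, -0.145, 0, 0]
[0.0, 0.05, 0.78, -0.145, 0, 0]
[0.0, -0.07, 0.78, -0.145, 0, 0]
[0.0, 0.0, 0.0, -0.145, 0, 0]
[0.0, 0.0, 0.0, -0.145, 0, 0]
[0.0, 0.0, 0.0, -0.145, 0, 0]
[0.0, -0.0, 0.0, -0.145, 0, 0]
[0.0, -0.0, 0.0, -0.008, 0, 0]
[0.35500462 0.14179533 0.22021661] [[ 7.22456729e-06 -9.49791097e-01 -3.12884758e-01]
 [ 2.39633725e-05 -3.12884758e-01  9.49791097e-01]
 [-1.00000000e+00 -1.43596037e-05  2.04997408e-05]]
```

Call:
drive_tool([
  [[-0.03,0.43,-0.66,-0.145,0,0,1],[-0.03,0.52,-0.58,-0.145,0,0,1],[-0.03,0.6,-0.51,-0.145,0,0,1],[-0.03,0.66,-0.41,-0.145,0,0,1],[-0.02,0.72,-0.31,-0.145,0,0,1]],
], force=40)

```text
time_s: 1.85
position: [0.2515, -0.3108, 0.2038]
tool_rot: [[0.0, 0.42, 0.908], [-0.0, 0.908, -0.42], [-1.0, -0.0, 0.0]]
ft_force: [0.9, -0.8, 0.5]
grip_width: 0.0852
```

Call:
drive_tool([
  [[-0.03,0.76,-0.21,-0.145,0,0,1],[-0.03,0.78,-0.09,-0.145,0,0,1],[-0.03,0.78,0.02,-0.145,0,0,1],[-0.03,0.77,0.13,-0.145,0,0,1],[-0.04,0.75,0.23,-0.145,0,0,1]],
])

```text
time_s: 2.35
position: [0.2846, -0.1177, 0.2119]
tool_rot: [[0.001, -0.287, 0.958], [-0.0, 0.958, 0.287], [-1.0, -0.001, 0.0]]
ft_force: [1.1, -0.9, 0.4]
grip_width: 0.0854
```

Call:
drive_tool([
  [[-0.03,0.72,0.32,-0.145,0,0,1],[-0.04,0.66,0.43,-0.145,0,0,1],[-0.04,0.59,0.51,-0.145,0,0,1],[-0.03,0.51,0.6,-0.145,0,0,1],[-0.03,0.31,0.7,-0.145,0,0,1]],
])

```text
time_s: 2.85
position: [0.3171, 0.0749, 0.2206]
tool_rot: [[0.001, -0.851, 0.526], [-0.0, 0.526, 0.851], [-1.0, -0.001, 0.0]]
ft_force: [1.1, -0.4, 0.4]
grip_width: 0.0854
```

Call:
drive_tool([
  [[0,0.05,0.78,-0.145,0,0,-1],[0,-0.07,0.78,-0.145,0,0,-1],[0,0,0,-0.145,0,0,-1],[0,0,0,-0.145,0,0,-1],[0,0,0,-0.145,0,0,-1]],
])

```text
time_s: 3.35
position: [0.355, 0.1422, 0.2202]
tool_rot: [[-0.0, -0.985, -0.171], [-0.0, -0.171, 0.985], [-1.0, 0.0, -0.0]]
ft_force: [0.0, 0.0, 0.4]
grip_width: 0.0122
```

Call:
drive_tool([
  [[0,0,0,-0.145,0,0,-1],[0,0,0,-0.008,0,0,-1],[0,0,0,0,0,0,-1]],
])

```text
time_s: 3.65
position: [0.355, 0.1418, 0.2203]
tool_rot: [[0.0, -0.951, -0.31], [0.0, -0.31, 0.951], [-1.0, -0.0, -0.0]]
ft_force: [-0.0, -0.3, -0.1]
grip_width: 0.0
```

Run:
```python
from rig import *
import cv2,pickle
o=observe(); print(o["q"],o["position"],o["tool_rot"],o["ft_force"],o["grip_width"])
p=get_image("wrist");cv2.imwrite("pics/w1.png",p["image"][:,:,::-1]);pickle.dump(p,open("w1.pkl","wb"))
for l in("push_plate","knob_centre","head_top","case_centre"):
    print(l,[([round(a*b) for a,b in zip(r["at"],(560,420))],round(r["p"],2)) for r in recognise(l,p)[:2]])
```

```text
[ 3.86811778e+00  3.42047909e+00  9.51007450e+01  1.27600610e-03
  8.14682983e+01 -1.04162151e+02] [0.35500827 0.14177831 0.22030015] [[ 1.80966142e-04 -9.50894137e-01 -3.09516248e-01]
 [ 3.43102179e-05 -3.09516247e-01  9.50894154e-01]
 [-9.99999983e-01 -1.82699217e-04 -2.33865762e-05]] [-0.04591312 -0.28688925 -0.0636254 ] 4.940495850595488e-07
push_plate []
knob_centre [([280, 353], 0.41)]
head_top [([285, 242], 0.65), ([282, 362], 0.54)]
case_centre []
```

View pics/w1.png

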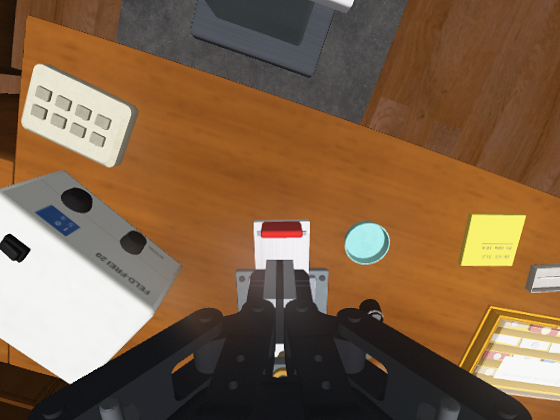

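Run:
```python
import cv2
b=cv2.imread("pics/w1.png")
cv2.imwrite("pics/w1c.png",cv2.resize(b[205:325,225:345],None,fx=5,fy=5,interpolation=3))
```

```text
(no output)
```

View pics/w1c.png

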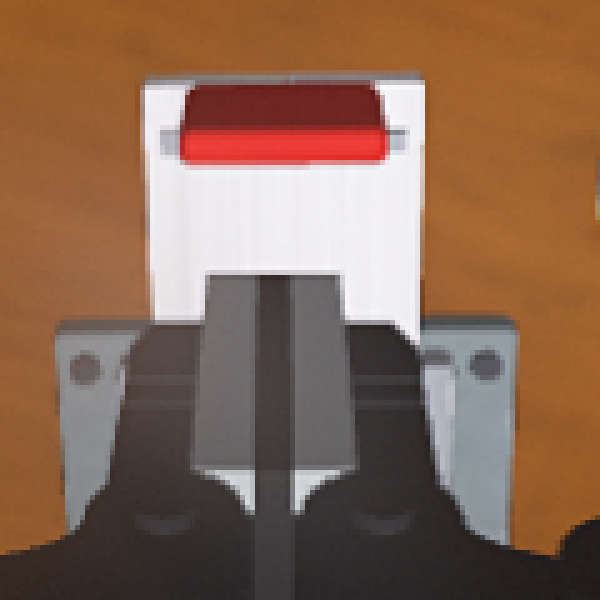

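Run:
```python
from h import *
import pickle
p=pickle.load(open("w1.pkl","rb"))
c=lambda x,y:(225+x/5-.4,205+y/5-.4)
a=onz(p,c(182,128),.055);b=onz(p,c(386,128),.055);print(a,b,np.linalg.norm(a-b),(a+b)/2,np.degrees(np.arctan2(*(a-b)[[1,0]]))+90)
for z in(.018,.02):
  e=[onz(p,c(*q),z) for q in((143,85),(152,320),(424,85),(420,340))]
  for i,j in((0,1),(2,3)): d=e[j]-e[i];print(np.degrees(np.arctan2(d[1],d[0])))
  print(np.linalg.norm(e[0]-e[2]),(e[0]+e[2])/2)
e=[onz(p,c(*q),.012) for q in((57,328),(516,328))];d=e[0]-e[1];print(e,np.linalg.norm(d),np.degrees(np.arctan2(d[1],d[0])),(e[0]+e[1])/2)
```

```text
[0.41551429 0.13881269 0.055     ] [0.40066394 0.18442102 0.055     ] 0.047965118025492734 [0.40808911 0.16161686 0.055     ] 18.035560433108728
18.536755000875498
19.00613511196126
0.07252683022264907 [0.41085266 0.16264501 0.018     ]
18.536755000875523
19.006135111961257
0.07214467584144767 [0.41015167 0.16240187 0.02      ]
[array([0.50071023, 0.12604397, 0.012     ]), array([0.46130308, 0.24712079, 0.012     ])] 0.12732839593937162 -71.97136503372604 [0.48100666 0.18658238 0.012     ]
```

Call:
drive_tool([
  [[0.8,-0.2,0.05,0,0,0,-1],[0.8,-0.2,0,0,0,0,-1],[0.8,-0.13,0,0,0,0,-1],[0.8,0,0,0,0,0,-1],[0.54,0,0,0,0,0,-1]],
])

```text
time_s: 4.4
position: [0.3786, 0.1524, 0.0311]
tool_rot: [[-0.002, -0.95, -0.312], [-0.0, -0.312, 0.95], [-1.0, 0.002, 0.0]]
ft_force: [-0.2, 0.1, -0.1]
grip_width: 0.0
```

Call:
drive_tool([
  [[0,-0.08,0,0,0,0,-1],[0,-0.08,0,0,0,0,-1],[0,-0.08,0,0,0,0,-1]],
])

```text
time_s: 4.7
position: [0.3923, 0.1565, 0.0347]
tool_rot: [[0.003, -0.95, -0.313], [0.0, -0.313, 0.95], [-1.0, -0.003, -0.001]]
ft_force: [-0.1, 0.4, 0.6]
grip_width: -0.0001
```

Run:
```python
from rig import *
import cv2
p=get_image("wrist");cv2.imwrite("pics/w2.png",p["image"][:,:,::-1])
o=observe();print(o["position"],o["ft_force"])
```

```text
[0.39293514 0.15656791 0.03474392] [1.14649376 0.06397992 0.09695194]
```

View pics/w2.png

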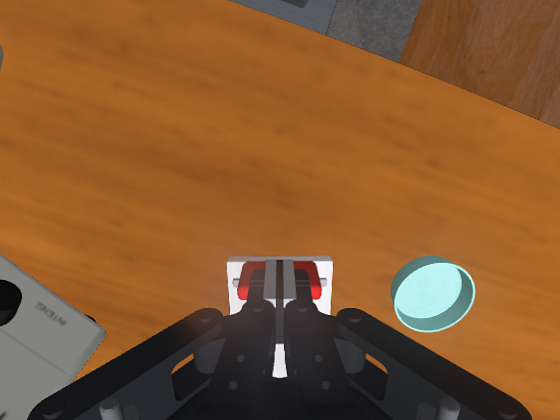

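Call:
drive_tool([
  [[0,-0.06,0,0,0,0,-1],[0,-0.06,0,0,0,0,-1],[0,-0.06,0,0,0,0,-1],[0,-0.06,0,0,0,0,-1],[0,-0.06,0,0,0,0,-1]],
])

```text
time_s: 5.25
position: [0.4053, 0.161, 0.0333]
tool_rot: [[0.0, -0.95, -0.313], [0.0, -0.313, 0.95], [-1.0, -0.0, -0.0]]
ft_force: [-0.5, 0.1, 0.6]
grip_width: 0.0001
```

Call:
drive_tool([
  [[0,-0.06,0,0,0,0,-1],[0,-0.06,0,0,0,0,-1],[0,-0.06,0,0,0,0,-1],[0,-0.06,0,0,0,0,-1],[0,-0.06,0,0,0,0,-1]],
])

```text
time_s: 5.75
position: [0.4195, 0.1657, 0.0332]
tool_rot: [[-0.0, -0.95, -0.313], [0.0, -0.313, 0.95], [-1.0, 0.0, 0.0]]
ft_force: [-0.1, 0.0, 1.0]
grip_width: -0.0002
```

Call:
drive_tool([
  [[0,-0.06,0,0,0,0,-1],[0,-0.06,0,0,0,0,-1],[0,-0.06,0,0,0,0,-1],[0,-0.06,0,0,0,0,-1]],
])

```text
time_s: 6.15
position: [0.4309, 0.1694, 0.0332]
tool_rot: [[-0.0, -0.95, -0.313], [-0.0, -0.313, 0.95], [-1.0, 0.0, -0.0]]
ft_force: [1.2, 0.1, 0.3]
grip_width: 0.0
```

Run:
```python
from rig import *
import cv2
p=get_image("scene");cv2.imwrite("pics/s3.png",cv2.resize(p["image"][220:350,150:330,::-1],None,fx=4.4,fy=4.4,interpolation=3))
p=get_image("wrist");cv2.imwrite("pics/w3.png",p["image"][:,:,::-1])
o=observe();print(o["position"],o["ft_force"])
```

```text
[0.43110143 0.1694573  0.03322527] [-0.34244182  0.6951131   0.38118576]
```

View pics/s3.png

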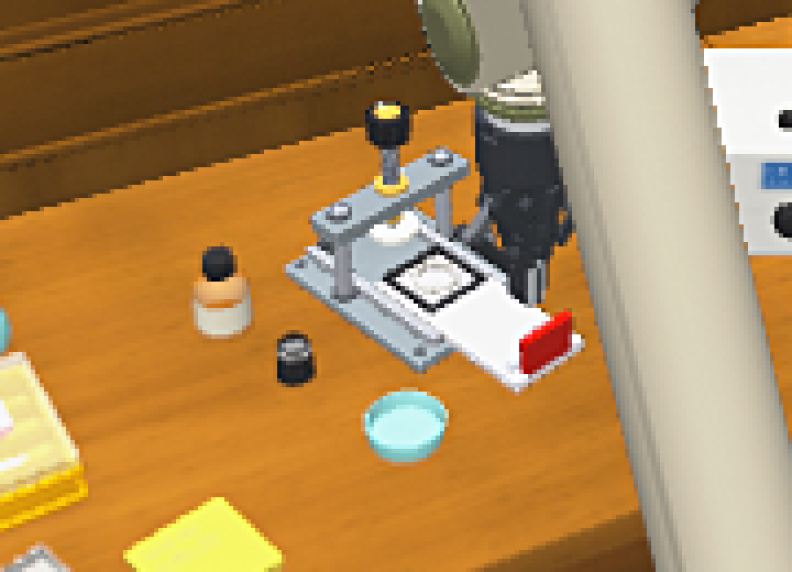

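View pics/w3.png

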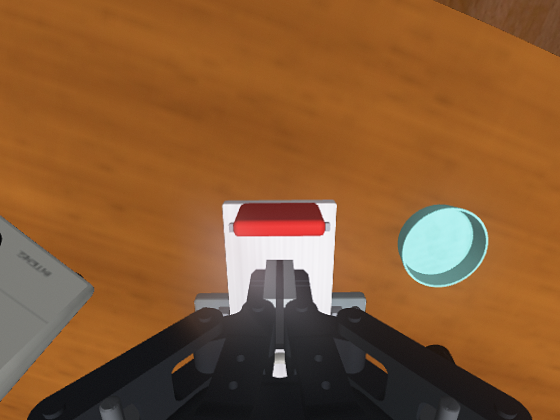

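Run:
```python
from h import *
from rig import *
p=get_image("wrist"); o=observe()
print(p["rvec"],p["tvec"])
print("tcp px",proj(p,o["position"]),"plate top front",proj(p,(0.408,.1616,.055)), proj(p,(0.408,.1616,.037)),"finger front edge z.033", proj(p,o["position"]+o["tool_rot"]@[0,.011,0]))
for uv in((280,218),(280,220),(280,235)): print(uv,onz(p,uv,.055))
print("tcp in scene",(proj(S,o["position"])-[150,220])*4.4,"plate",(proj(S,(.408,.1616,.037))-[150,220])*4.4)
C,_=cv2.Rodrigues(p["rvec"]);print(-C.T@p["tvec"])
```

```text
[-1.71483314 -2.37071579 -0.38870714] [-0.02585237 -0.42847359  0.07772512]
tcp px [279.49363544 244.59333628] plate top front [279.07112446 220.12769297] [279.08595694 209.50172156] finger front edge z.033 [279.50068878 228.02937044]
(280, 218) [0.40671451 0.16169139 0.055     ]
(280, 220) [0.4077785  0.16204298 0.055     ]
(280, 235) [0.41591015 0.16473012 0.055     ]
tcp in scene [525.48346122 332.65592481] plate [547.52057981 343.65237647]
[0.35396556 0.14387992 0.21049016]
```

Run:
```python
import cv2
b=cv2.imread("pics/w3.png")
cv2.imwrite("pics/w3c.png",cv2.resize(b[190:310,215:345],None,fx=6,fy=5,interpolation=3))
from rig import *
p=get_image("scene");cv2.imwrite("pics/s3c.png",cv2.resize(p["image"][230:310,230:310,::-1],None,fx=7.4,fy=7.4,interpolation=3))
```

```text
(no output)
```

View pics/w3c.png

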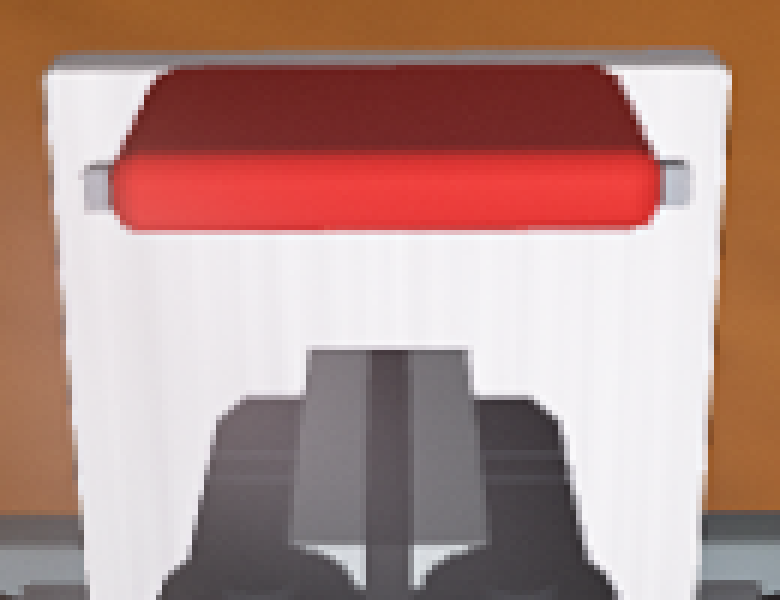

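View pics/s3c.png

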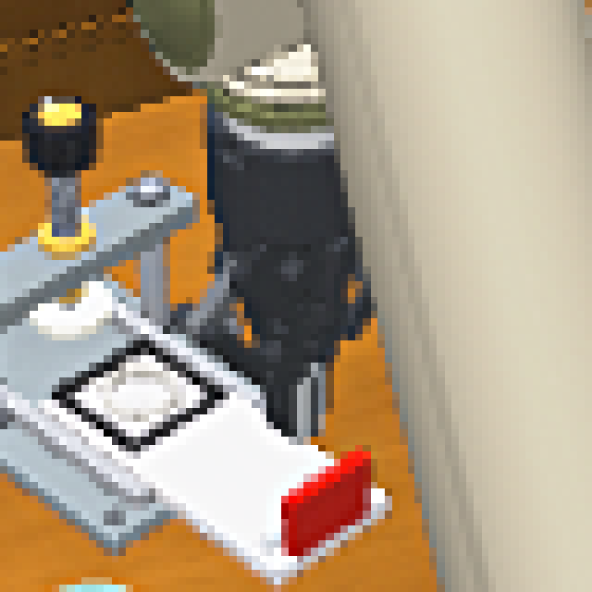

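Run:
```python
from h import *
from rig import *
p=get_image("wrist"); o=observe();R=o["tool_rot"];P=o["position"]
print(P,o["q"],o["grip_width"])
uvS=(230+312/7.4-.4,230+437/7.4-.4)
for z in(.033,.04,.05,.06,.07): print(z,onz(S,uvS,z), R.T@(onz(S,uvS,z)-P), [ (R.T@(onz(p,u,z)-P)).round(4) for u in((266,259.7),(293,259.7))])
```

```text
[0.43057851 0.1693322  0.03320137] [ 6.75669044e+00  2.50000154e+01  1.01529949e+02 -6.98463307e-04
  5.34801672e+01 -1.01476285e+02] 0.00017764361298042023
0.033 [0.46036098 0.1467389  0.033     ] [ 0.00019686 -0.02121794 -0.03077748] [array([ 0.0002, -0.0102, -0.0085]), array([ 0.0002, -0.0102,  0.0085])]
0.04 [0.4526242  0.15035967 0.04      ] [-0.0068019  -0.01500129 -0.02491759] [array([-0.0068, -0.0066, -0.0081]), array([-0.0068, -0.0066,  0.0082])]
0.05 [0.44157166 0.15553219 0.05      ] [-0.01680013 -0.00612037 -0.01654632] [array([-0.0168, -0.0015, -0.0077]), array([-0.0168, -0.0015,  0.0077])]
0.06 [0.43051912 0.16070471 0.06      ] [-0.02679836  0.00276055 -0.00817504] [array([-0.0268,  0.0037, -0.0072]), array([-0.0268,  0.0037,  0.0072])]
0.07 [0.41946657 0.16587723 0.07      ] [-0.03679659  0.01164147  0.00019623] [array([-0.0368,  0.0088, -0.0067]), array([-0.0368,  0.0088,  0.0067])]
```

View pics/wrist0.png

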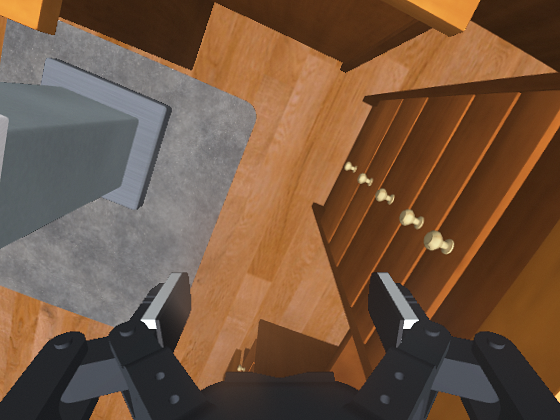

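Call:
drive_tool([
  [[-0.3,0,0,0,0,0,-1],[-0.2,0.3,0,0,0,0,-1],[0,0.45,0,0,0,0,-1],[0.2,0.45,0,0,0,0,-1],[0.3,0,0,0,0,0,-1]],
])

```text
time_s: 6.9
position: [0.3714, 0.1502, 0.0335]
tool_rot: [[-0.0, -0.95, -0.313], [-0.0, -0.313, 0.95], [-1.0, 0.0, 0.0]]
ft_force: [0.1, 0.4, 0.1]
grip_width: -0.0
```

Call:
drive_tool([
  [[0.3,0,0,0,0,0,-1],[0.25,0,0,0,0,0,-1],[0.15,0,0,0,0,0,-1],[0.0,0,0,0,0,0,-1]],
])

```text
time_s: 7.3
position: [0.3733, 0.1505, -0.0023]
tool_rot: [[-0.002, -0.95, -0.313], [-0.0, -0.313, 0.95], [-1.0, 0.002, 0.0]]
ft_force: [0.9, -0.1, -0.3]
grip_width: -0.0001
```

Run:
```python
from rig import *
import cv2
p=get_image("scene");cv2.imwrite("pics/s4.png",cv2.resize(p["image"][230:330,230:330,::-1],None,fx=6,fy=6,interpolation=3))
p=get_image("wrist");cv2.imwrite("pics/w4.png",p["image"][:,:,::-1])
o=observe();print(o["position"],o["ft_force"])
```

```text
[ 0.37387046  0.15059035 -0.00150499] [ 0.15071149  0.09745876 -0.67190786]
```

View pics/s4.png

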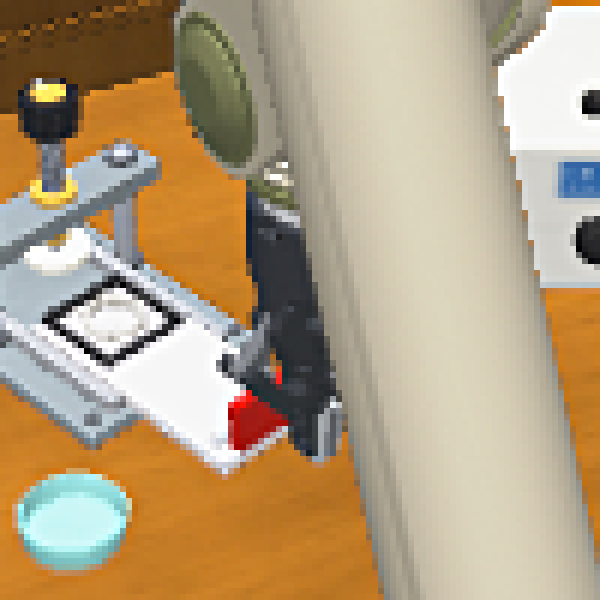

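View pics/w4.png

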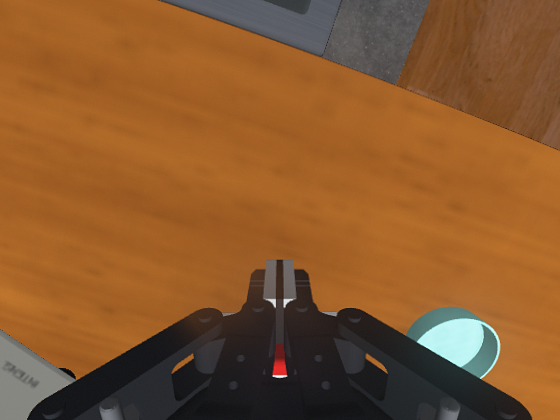

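Call:
drive_tool([
  [[0,-0.08,0,0,0,0,-1],[0,-0.08,0,0,0,0,-1],[0,-0.08,0,0,0,0,-1],[0,-0.06,0,0,0,0,-1],[0,-0.06,0,0,0,0,-1]],
])

```text
time_s: 7.9
position: [0.3911, 0.1563, -0.0017]
tool_rot: [[0.0, -0.95, -0.313], [0.0, -0.313, 0.95], [-1.0, -0.0, -0.0]]
ft_force: [0.4, -0.2, -0.2]
grip_width: 0.0001
```

Call:
drive_tool([
  [[0,-0.06,0,0,0,0,-1],[0,-0.06,0,0,0,0,-1],[0,-0.06,0,0,0,0,-1],[0,-0.06,0,0,0,0,-1],[0,-0.06,0,0,0,0,-1]],
])

```text
time_s: 8.4
position: [0.4049, 0.1609, -0.0018]
tool_rot: [[-0.001, -0.95, -0.313], [-0.0, -0.313, 0.95], [-1.0, 0.001, 0.0]]
ft_force: [-1.4, 0.0, -0.1]
grip_width: -0.0
```

Call:
drive_tool([
  [[0,-0.06,0,0,0,0,-1],[0,-0.06,0,0,0,0,-1],[0,-0.06,0,0,0,0,-1]],
])

```text
time_s: 8.7
position: [0.4136, 0.1639, -0.0018]
tool_rot: [[-0.0, -0.95, -0.313], [0.0, -0.313, 0.95], [-1.0, 0.0, 0.0]]
ft_force: [-2.8, 1.0, 1.1]
grip_width: -0.0003
```

Call:
drive_tool([
  [[0,-0.06,0,0,0,0,-1],[0,-0.06,0,0,0,0,-1],[0,-0.06,0,0,0,0,-1],[0,-0.06,0,0,0,0,-1],[0,-0.06,0,0,0,0,-1]],
])

```text
time_s: 9.2
position: [0.428, 0.1685, -0.0018]
tool_rot: [[-0.0, -0.95, -0.313], [0.0, -0.313, 0.95], [-1.0, 0.0, 0.0]]
ft_force: [-3.1, 0.5, -0.1]
grip_width: 0.0003
```

Call:
drive_tool([
  [[0,-0.06,0,0,0,0,-1],[0,-0.05,0,0,0,0,-1],[0,-0.04,0,0,0,0,-1]],
])

```text
time_s: 9.5
position: [0.4352, 0.1708, -0.0018]
tool_rot: [[0.0, -0.95, -0.313], [0.0, -0.313, 0.95], [-1.0, -0.0, 0.0]]
ft_force: [-2.5, 0.1, -0.2]
grip_width: -0.0003
```

Call:
drive_tool([
  [[0,-0.04,0,0,0,0,-1],[0,-0.04,0,0,0,0,-1]],
])

```text
time_s: 9.7
position: [0.4389, 0.1721, -0.0018]
tool_rot: [[-0.0, -0.95, -0.313], [0.0, -0.313, 0.95], [-1.0, 0.0, 0.0]]
ft_force: [-2.4, 0.7, 0.2]
grip_width: -0.0001
```

Call:
drive_tool([
  [[0,-0.04,0,0,0,0,-1],[0,-0.04,0,0,0,0,-1]],
])

```text
time_s: 9.9
position: [0.4427, 0.1733, -0.0018]
tool_rot: [[-0.0, -0.95, -0.313], [0.0, -0.313, 0.95], [-1.0, 0.0, 0.0]]
ft_force: [-2.3, 2.0, -0.0]
grip_width: -0.0
```

Call:
drive_tool([
  [[0,-0.03,0,0,0,0,-1],[0,-0.02,0,0,0,0,-1]],
])

```text
time_s: 10.1
position: [0.4447, 0.174, -0.0018]
tool_rot: [[-0.001, -0.95, -0.313], [-0.0, -0.313, 0.95], [-1.0, 0.001, 0.0]]
ft_force: [-5.7, -0.9, 3.8]
grip_width: -0.0001
```

Call:
drive_tool([
  [[0,-0.02,0,0,0,0,-1],[0,-0.02,0,0,0,0,-1]],
])

```text
time_s: 10.3
position: [0.4445, 0.174, -0.0019]
tool_rot: [[-0.005, -0.95, -0.313], [-0.002, -0.313, 0.95], [-1.0, 0.005, 0.0]]
ft_force: [-13.6, -6.2, 10.7]
grip_width: 0.0
```

Call:
drive_tool([
  [[0,-0.02,0,0,0,0,-1],[0,-0.02,0,0,0,0,-1]],
])

```text
time_s: 10.5
position: [0.4443, 0.174, -0.002]
tool_rot: [[-0.01, -0.949, -0.314], [-0.003, -0.314, 0.95], [-1.0, 0.01, 0.0]]
ft_force: [-20.9, -10.1, 17.4]
grip_width: -0.0001
```

Call:
drive_tool([
  [[0,0.1,0,0,0,0,-1],[0,0.3,0,0,0,0,-1],[-0.5,0.4,0,0,0,0,-1],[-0.8,0.2,0,0,0,0,0],[-0.9,0,0,0,0,0,1]],
])

```text
time_s: 11.0
position: [0.4001, 0.1592, 0.1092]
tool_rot: [[-0.001, -0.95, -0.313], [-0.0, -0.313, 0.95], [-1.0, 0.001, 0.0]]
ft_force: [0.0, -0.0, 0.0]
grip_width: 0.0285
```

Call:
drive_tool([
  [[-0.9,0,0,0,0,0,1],[-0.9,0,0,0,0,0,1],[-0.4,0,0,0,0,0,1]],
])

```text
time_s: 11.3
position: [0.403, 0.1597, 0.2226]
tool_rot: [[0.009, -0.95, -0.313], [0.001, -0.313, 0.95], [-1.0, -0.008, -0.002]]
ft_force: [1.0, -0.5, -0.3]
grip_width: 0.0723
```

Run:
```python
from rig import *
from h import *
p=get_image("scene");cv2.imwrite("pics/s5.png",cv2.resize(p["image"][220:350,150:330,::-1],None,fx=4.4,fy=4.4,interpolation=3))
o=observe();print(o["position"],o["ft_force"],o["q"],o["grip_width"])
print(plan(o,(.580,.218,.205)))
```

```text
[0.4037759  0.15984043 0.22395513] [ 0.50275588 -0.69055962  2.87160253] [ 5.90448152e+00  8.48754084e+00  8.85631964e+01 -8.73317823e-03
  8.23020341e+01 -1.02321822e+02] 0.0786241703859815
[ 4.200e-01 -3.707e+00  3.000e-03]
```

View pics/s5.png

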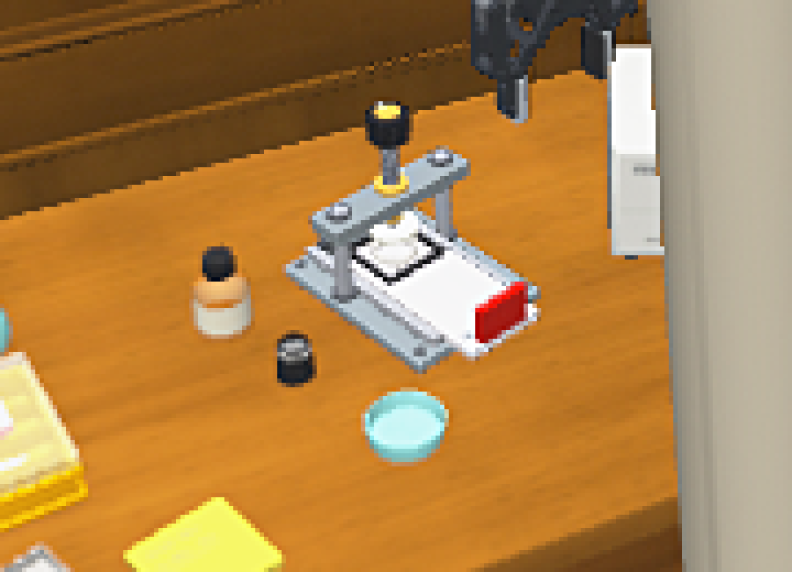

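Call:
drive_tool([
  [[0,-0.74,0,0,0,0,1],[0,-0.74,0,0,0,0,1],[0,-0.74,0,0,0,0,1],[0,-0.74,0,0,0,0,1],[0,-0.74,0,0,0,0,1]],
])

```text
time_s: 11.85
position: [0.5788, 0.218, 0.2178]
tool_rot: [[0.001, -0.95, -0.313], [0.0, -0.313, 0.95], [-1.0, -0.001, -0.0]]
ft_force: [0.5, 0.2, 0.1]
grip_width: 0.0853
```

Call:
drive_tool([
  [[0.3,0,0,0,0,0,1],[0,0,0,0,0,0,1],[0,0,0,0,0,0,1]],
])

```text
time_s: 12.15
position: [0.5768, 0.2174, 0.2032]
tool_rot: [[-0.0, -0.95, -0.313], [-0.0, -0.313, 0.95], [-1.0, 0.0, -0.0]]
ft_force: [-0.1, 0.1, 1.1]
grip_width: 0.0857
```

Run:
```python
from rig import *
from h import *
import pickle
p=get_image("wrist");cv2.imwrite("pics/w6.png",p["image"][:,:,::-1]);pickle.dump(p,open("w6.pkl","wb"))
o=observe();print(o["position"],o["tool_rot"],o["ft_force"],o["q"],o["grip_width"])
for l in("knob_centre","head_top"):
    print(l,[([round(a*b) for a,b in zip(r["at"],(560,420))],round(r["p"],2)) for r in recognise(l,p)[:2]])
print([proj(p,(.58,.218,z)) for z in(.161,.149)])
```

```text
[0.57685669 0.21742963 0.20383528] [[ 8.71876149e-04 -9.49831115e-01 -3.12762037e-01]
 [ 1.13731803e-04 -3.12762060e-01  9.49831501e-01]
 [-9.99999613e-01 -8.63706422e-04 -1.64663775e-04]] [ 0.04362095 -0.26791594  0.06031963] [ 9.66562712e+00  2.83733443e+01  6.22389485e+01 -1.96359802e-03
  8.93373674e+01 -9.85601181e+01] 0.0854104328692402
knob_centre [([283, 223], 0.9)]
head_top [([282, 203], 0.94)]
[array([278.8409031 , 225.43755004]), array([278.85860661, 219.94982897])]
```

View pics/w6.png

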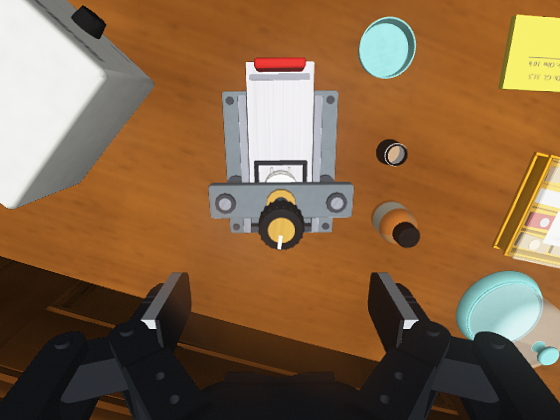

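Run:
```python
import cv2
b=cv2.imread("pics/w6.png")
cv2.imwrite("pics/w6c.png",cv2.resize(b[150:260,225:335],None,fx=5.4,fy=5.4,interpolation=3))
```

```text
(no output)
```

View pics/w6c.png

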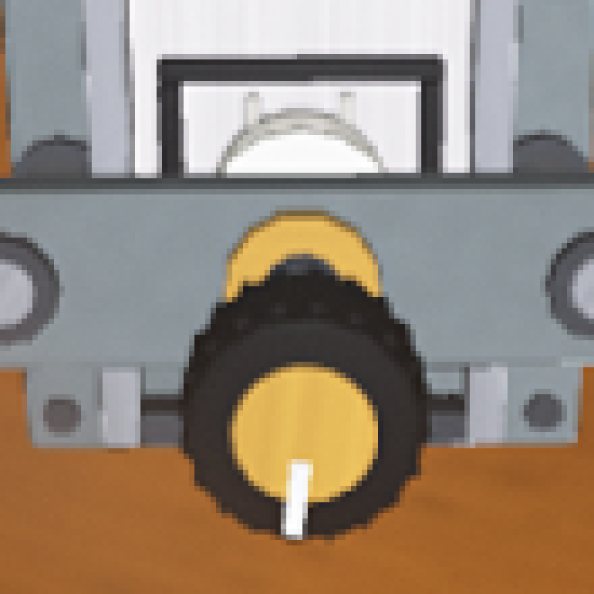

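Run:
```python
from h import *
import pickle
p=pickle.load(open("w6.pkl","rb"))
c=lambda x,y:(225+x/5.4-.4,150+y/5.4-.4)
for z in(.158,.161,.164):print(onz(p,c(305,432),z))
print("collar@.097",onz(p,c(303,287),.097))
R=np.array([[0,-.9498,-.3128],[0,-.3128,.9498],[-1,0,0]])
for P in(onz(p,c(305,432),.161),np.array([.580,.218,.161])): print(R.T@(P-np.array([.5769,.2174,.2038])))
```

```text
[0.58379005 0.22104202 0.158     ]
[0.58265732 0.22064878 0.161     ]
[0.58152458 0.22025554 0.164     ]
collar@.097 [0.58106048 0.22012925 0.097     ]
[ 0.0428     -0.00648452  0.0012848 ]
[ 0.0428     -0.00313206 -0.0003998 ]
```

Call:
drive_tool([
  [[0.3,-0.11,0.02,0,0,0,1],[0.5,0,0,0,0,0,1],[0.5,0,0,0,0,0,1],[0.4,0,0,0,0,0,1],[0.3,0,0,0,0,0,1]],
])

```text
time_s: 12.8
position: [0.5812, 0.2202, 0.101]
tool_rot: [[-0.002, -0.95, -0.313], [-0.0, -0.313, 0.95], [-1.0, 0.002, 0.0]]
ft_force: [0.3, 0.2, 0.1]
grip_width: 0.0854
```

Call:
drive_tool([
  [[0.2,0,0,0,0,0,0.5],[0,0,0,0,0,0,0.3]],
])

```text
time_s: 13.0
position: [0.5812, 0.2201, 0.0916]
tool_rot: [[-0.003, -0.95, -0.313], [-0.0, -0.313, 0.95], [-1.0, 0.003, 0.0]]
ft_force: [0.1, 0.2, -0.0]
grip_width: 0.0595
```

Run:
```python
from rig import *
from h import *
p=get_image("wrist");cv2.imwrite("pics/w7.png",p["image"][:,:,::-1])
p=get_image("scene");cv2.imwrite("pics/s7.png",cv2.resize(p["image"][220:310,190:290,::-1],None,fx=6,fy=6,interpolation=3))
o=observe();print(o["position"],o["ft_force"],o["wrist_torque"],o["grip_width"])
```

```text
[0.58217215 0.2202845  0.09359544] [ 0.75530191 -0.49532495 -0.62067308] [ 0.01231334 -0.0120801  -0.01509124] 0.05550349055607912
```

View pics/w7.png

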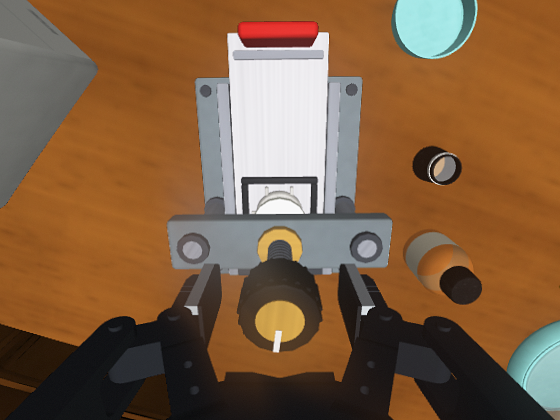

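View pics/s7.png

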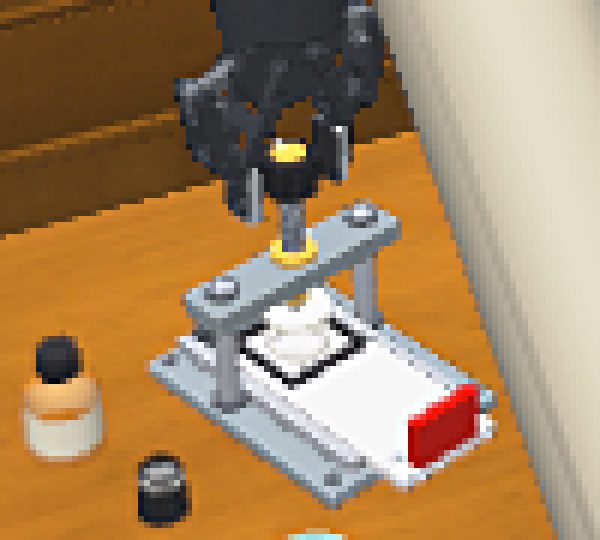

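Call:
drive_tool([
  [[0,0,0,0,0,0,0.0],[0,0,0,0,0,0,-0.1],[0,0,0,0,0,0,-0.3],[0,0,0,0,0,0,-1]],
], force=50)

```text
time_s: 13.5
position: [0.5821, 0.2204, 0.0939]
tool_rot: [[0.001, -0.95, -0.313], [0.001, -0.313, 0.95], [-1.0, -0.001, 0.0]]
ft_force: [-0.6, 0.9, 3.4]
grip_width: 0.0329
```

Call:
drive_tool([
  [[0,0,0,0,0,0,-1],[0,0,0,0,0,0,-1]],
])

```text
time_s: 13.7
position: [0.5821, 0.2204, 0.0938]
tool_rot: [[0.001, -0.95, -0.313], [0.0, -0.313, 0.95], [-1.0, -0.001, 0.0]]
ft_force: [-0.8, 1.8, 5.8]
grip_width: 0.0328
```

Run:
```python
from rig import *
o=observe();print(o["position"],o["ft_force"],o["wrist_torque"],o["grip_width"],o["q"])
```

```text
[0.58210193 0.22042085 0.09375324] [-0.77062289  1.807951    5.78674296] [0.23735474 0.10432141 0.01538798] 0.03278997001761176 [ 9.85139413e+00  3.38104493e+01  7.12317940e+01  1.56316755e-02
  7.48958773e+01 -9.83903465e+01]
```

Call:
drive_tool([
  [[0.006,0,0,0.1,0,0,-1],[0.013,0,0,0.1,0,0,-1]],
])

```text
time_s: 13.9
position: [0.5821, 0.2202, 0.0926]
tool_rot: [[0.001, -0.993, -0.114], [-0.0, -0.114, 0.993], [-1.0, -0.001, -0.0]]
ft_force: [-1.1, 1.4, 3.7]
grip_width: 0.0329
```

```bash
cat > st.py <<'E'
from rig import *
import numpy as np
o=observe();R=o["tool_rot"];print(round(o["time_s"],2),o["position"].round(4),o["ft_force"].round(1),o["wrist_torque"].round(3),round(o["grip_width"],4),o["q"].round(1)[5],"yaw",np.degrees(np.arctan2(R[1,1],R[0,1])).round(2),"tilt",R[:,0].round(3))
E
python3 st.py
```

```text
13.9 [0.5821 0.2202 0.0926] [-1.1  1.4  3.7] [0.082 0.001 0.154] 0.0329 -86.7 yaw -173.44 tilt [ 0.001 -0.    -1.   ]
```

Call:
drive_tool([
  [[0.011,0,0,0.1,0,0,-1],[0.011,0,0,0.1,0,0,-1]],
])

```text
time_s: 14.1
position: [0.5821, 0.22, 0.0913]
tool_rot: [[0.001, -0.996, 0.086], [-0.0, 0.086, 0.996], [-1.0, -0.001, -0.0]]
ft_force: [0.1, -0.9, 3.3]
grip_width: 0.0333
```

```bash
python3 st.py
```

```text
14.1 [0.5821 0.22   0.0913] [ 0.1 -0.9  3.3] [-0.013 -0.01   0.16 ] 0.0333 -75.3 yaw 175.09 tilt [ 0.001 -0.    -1.   ]
```

Call:
drive_tool([
  [[0.012,0,0,0.1,0,0,-1],[0.012,0,0,0.1,0,0,-1]],
])

```text
time_s: 14.3
position: [0.5821, 0.2198, 0.0901]
tool_rot: [[0.0, -0.959, 0.282], [-0.001, 0.282, 0.959], [-1.0, -0.001, -0.001]]
ft_force: [1.1, -1.7, 3.1]
grip_width: 0.0329
```

```bash
python3 st.py
```

```text
14.3 [0.5821 0.2198 0.0901] [ 1.1 -1.7  3.1] [-0.138 -0.059  0.162] 0.0329 -63.8 yaw 163.63 tilt [ 0.    -0.001 -1.   ]
```

Call:
drive_tool([
  [[0.012,0,0,0.1,0,0,-1],[0.012,0,0,0.1,0,0,-1]],
])

```text
time_s: 14.5
position: [0.582, 0.2196, 0.0888]
tool_rot: [[0.0, -0.884, 0.467], [-0.001, 0.467, 0.884], [-1.0, -0.001, -0.001]]
ft_force: [-0.7, -2.1, 3.2]
grip_width: 0.0328
```

```bash
python3 st.py
python3 - <<'E'
from rig import *
import cv2
p=get_image("wrist");cv2.imwrite("pics/w8.png",p["image"][:,:,::-1])
E
python3 st.py
```

```text
14.5 [0.582  0.2196 0.0888] [-0.7 -2.1  3.2] [-0.221  0.03   0.075] 0.0328 -52.3 yaw 152.17 tilt [ 0.    -0.001 -1.   ]
14.55 [0.582  0.2196 0.0887] [-0.5 -1.6  3.1] [-0.231  0.008 -0.102] 0.0323 -52.1 yaw 151.88 tilt [ 0.    -0.001 -1.   ]
```

View pics/w8.png

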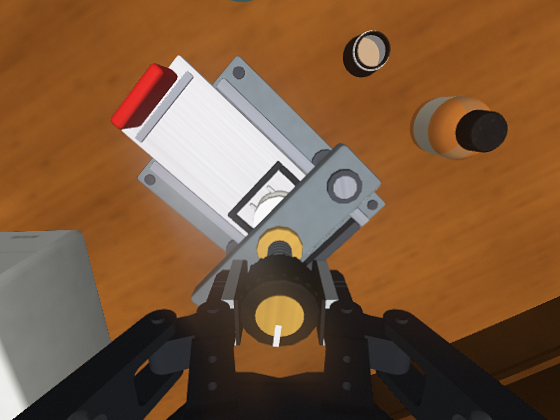

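Call:
drive_tool([
  [[0.011,0,0,0.1,0,0,-1],[0.012,0,0,0.1,0,0,-1]],
])

```text
time_s: 14.75
position: [0.5819, 0.2195, 0.0875]
tool_rot: [[-0.0, -0.775, 0.632], [-0.001, 0.632, 0.775], [-1.0, -0.001, -0.001]]
ft_force: [-0.9, -4.3, 2.5]
grip_width: 0.0328
```

```bash
python3 st.py
```

```text
14.75 [0.5819 0.2195 0.0875] [-0.9 -4.3  2.5] [-0.446  0.085  0.143] 0.0328 -41.0 yaw 140.82 tilt [-0.    -0.001 -1.   ]
```

Call:
drive_tool([
  [[0.012,0,0,0.1,0,0,-1]],
])

```text
time_s: 14.85
position: [0.5818, 0.2194, 0.0869]
tool_rot: [[-0.001, -0.708, 0.706], [-0.001, 0.706, 0.708], [-1.0, -0.001, -0.001]]
ft_force: [-1.6, -2.9, 1.8]
grip_width: 0.0326
```

```bash
python3 st.py
```

```text
14.85 [0.5818 0.2194 0.0869] [-1.6 -2.9  1.8] [-0.488  0.14   0.132] 0.0326 -35.3 yaw 135.09 tilt [-0.001 -0.001 -1.   ]
```

Call:
drive_tool([
  [[0.012,0,0,0.1,0,0,-1]],
])

```text
time_s: 14.95
position: [0.5817, 0.2193, 0.0863]
tool_rot: [[-0.001, -0.634, 0.773], [-0.002, 0.773, 0.634], [-1.0, -0.001, -0.002]]
ft_force: [-1.9, -4.3, 1.7]
grip_width: 0.0328
```

```bash
python3 st.py
```

```text
14.95 [0.5817 0.2193 0.0863] [-1.9 -4.3  1.7] [-0.537  0.188  0.176] 0.0328 -29.5 yaw 129.36 tilt [-0.001 -0.002 -1.   ]
```

Call:
drive_tool([
  [[0.0125,0,0,0.1,0,0,-1],[0.0125,0,0,0.1,0,0,-1]],
])

```text
time_s: 15.15
position: [0.5815, 0.2192, 0.085]
tool_rot: [[-0.001, -0.468, 0.884], [-0.002, 0.884, 0.468], [-1.0, -0.001, -0.002]]
ft_force: [-1.2, -5.0, 3.4]
grip_width: 0.0327
```

```bash
python3 st.py
```

```text
15.15 [0.5815 0.2192 0.085 ] [-1.2 -5.   3.4] [-0.556  0.281  0.119] 0.0327 -18.1 yaw 117.9 tilt [-0.001 -0.002 -1.   ]
```

Call:
drive_tool([
  [[0.0125,0,0,0.1,0,0,-1]],
])

```text
time_s: 15.25
position: [0.5814, 0.2192, 0.0843]
tool_rot: [[-0.001, -0.377, 0.926], [-0.002, 0.926, 0.377], [-1.0, -0.001, -0.002]]
ft_force: [-4.4, -5.4, 3.2]
grip_width: 0.0325
```

```bash
python3 st.py
```

```text
15.25 [0.5814 0.2192 0.0843] [-4.4 -5.4  3.2] [-0.704  0.343  0.12 ] 0.0325 -12.3 yaw 112.17 tilt [-0.001 -0.002 -1.   ]
```

Call:
drive_tool([
  [[0.0125,0,0,0.1,0,0,-1]],
])

```text
time_s: 15.35
position: [0.5814, 0.2191, 0.0836]
tool_rot: [[-0.002, -0.283, 0.959], [-0.002, 0.959, 0.283], [-1.0, -0.001, -0.002]]
ft_force: [-3.5, -4.4, 3.9]
grip_width: 0.0331
```

```bash
python3 st.py
```

```text
15.35 [0.5814 0.2191 0.0836] [-3.5 -4.4  3.9] [-0.709  0.375  0.18 ] 0.0331 -6.6 yaw 106.44 tilt [-0.002 -0.002 -1.   ]
```

Call:
drive_tool([
  [[0.0122,-0.006,-0.008,0.1,0,0,-1]],
])

```text
time_s: 15.45
position: [0.5812, 0.2191, 0.0831]
tool_rot: [[-0.001, -0.186, 0.983], [-0.001, 0.983, 0.186], [-1.0, -0.001, -0.001]]
ft_force: [-0.6, -1.7, 2.2]
grip_width: 0.0325
```

```bash
python3 st.py
```

```text
15.45 [0.5812 0.2191 0.0831] [-0.6 -1.7  2.2] [-0.282  0.151  0.2  ] 0.0325 -0.9 yaw 100.71 tilt [-0.001 -0.001 -1.   ]
```

Call:
drive_tool([
  [[0.012,0,0,0.1,0,0,-1]],
])

```text
time_s: 15.55
position: [0.5811, 0.2191, 0.0824]
tool_rot: [[-0.001, -0.087, 0.996], [-0.001, 0.996, 0.087], [-1.0, -0.001, -0.001]]
ft_force: [-2.0, -2.9, 2.6]
grip_width: 0.0329
```

```bash
python3 st.py
```

```text
15.55 [0.5811 0.2191 0.0824] [-2.  -2.9  2.6] [-0.408  0.235  0.202] 0.0329 4.8 yaw 94.98 tilt [-0.001 -0.001 -1.   ]
```

Call:
drive_tool([
  [[0.012,0,0,0.1,0,0,-1]],
])

```text
time_s: 15.65
position: [0.581, 0.2191, 0.0818]
tool_rot: [[-0.002, 0.013, 1.0], [-0.001, 1.0, -0.013], [-1.0, -0.001, -0.002]]
ft_force: [-3.1, -2.8, 3.4]
grip_width: 0.0326
```

```bash
python3 st.py
```

```text
15.65 [0.581  0.2191 0.0818] [-3.1 -2.8  3.4] [-0.432  0.295  0.129] 0.0326 10.5 yaw 89.26 tilt [-0.002 -0.001 -1.   ]
```

Call:
drive_tool([
  [[0.0123,0,0,0.1,0,0,-1]],
])

```text
time_s: 15.75
position: [0.5809, 0.2191, 0.0811]
tool_rot: [[-0.002, 0.113, 0.994], [-0.001, 0.994, -0.113], [-1.0, -0.002, -0.002]]
ft_force: [-2.3, -3.0, 3.0]
grip_width: 0.0329
```

```bash
python3 st.py
```

```text
15.75 [0.5809 0.2191 0.0811] [-2.3 -3.   3. ] [-0.426  0.403  0.212] 0.0329 16.3 yaw 83.53 tilt [-0.002 -0.001 -1.   ]
```

Call:
drive_tool([
  [[0.0123,-0.004,-0.006,0.1,0,0,-1]],
])

```text
time_s: 15.85
position: [0.5808, 0.2191, 0.0806]
tool_rot: [[-0.001, 0.211, 0.977], [-0.001, 0.977, -0.211], [-1.0, -0.001, -0.001]]
ft_force: [-0.7, -1.2, 1.5]
grip_width: 0.0325
```

```bash
python3 st.py
```

```text
15.85 [0.5808 0.2191 0.0806] [-0.7 -1.2  1.5] [-0.237  0.14   0.153] 0.0325 22.0 yaw 77.8 tilt [-0.001 -0.001 -1.   ]
```

Call:
drive_tool([
  [[0.0123,0,0,0.1,0,0,-1]],
])

```text
time_s: 15.95
position: [0.5807, 0.2191, 0.0799]
tool_rot: [[-0.002, 0.308, 0.951], [-0.001, 0.951, -0.308], [-1.0, -0.001, -0.001]]
ft_force: [-3.3, -1.9, 2.6]
grip_width: 0.0331
```

```bash
python3 st.py
```

```text
15.95 [0.5807 0.2191 0.0799] [-3.3 -1.9  2.6] [-0.25   0.315  0.174] 0.0331 27.7 yaw 72.07 tilt [-0.002 -0.001 -1.   ]
```

Call:
drive_tool([
  [[0.0123,0,0,0.1,0,0,-1]],
])

```text
time_s: 16.05
position: [0.5807, 0.2192, 0.0793]
tool_rot: [[-0.002, 0.401, 0.916], [-0.001, 0.916, -0.401], [-1.0, -0.002, -0.001]]
ft_force: [-3.7, -2.4, 6.3]
grip_width: 0.0325
```

```bash
python3 st.py
```

```text
16.05 [0.5807 0.2192 0.0793] [-3.7 -2.4  6.3] [-0.28   0.51   0.188] 0.0325 33.5 yaw 66.35 tilt [-0.002 -0.001 -1.   ]
```

Call:
drive_tool([
  [[0.0123,-0.003,-0.004,0.1,0,0,-1]],
])

```text
time_s: 16.15
position: [0.5806, 0.2192, 0.079]
tool_rot: [[-0.001, 0.491, 0.871], [-0.001, 0.871, -0.491], [-1.0, -0.001, -0.001]]
ft_force: [-2.7, -0.6, 4.2]
grip_width: 0.033
```

```bash
python3 st.py
```

```text
16.15 [0.5806 0.2192 0.079 ] [-2.7 -0.6  4.2] [-0.22   0.295  0.227] 0.033 39.2 yaw 60.62 tilt [-0.001 -0.001 -1.   ]
```

Call:
drive_tool([
  [[0.0123,0,0,0.1,0,0,-1]],
])

```text
time_s: 16.25
position: [0.5805, 0.2193, 0.0785]
tool_rot: [[-0.001, 0.575, 0.818], [-0.001, 0.818, -0.575], [-1.0, -0.001, -0.0]]
ft_force: [-4.6, -1.8, 5.6]
grip_width: 0.0331
```

```bash
python3 st.py;  python3 - <<'E'
from rig import *
import cv2
p=get_image("scene");cv2.imwrite("pics/s9.png",cv2.resize(p["image"][230:310,190:280,::-1],None,fx=7,fy=7,interpolation=3))
E
```

```text
16.25 [0.5805 0.2193 0.0785] [-4.6 -1.8  5.6] [-0.153  0.511  0.155] 0.0331 44.9 yaw 54.9 tilt [-0.001 -0.001 -1.   ]
```

View pics/s9.png

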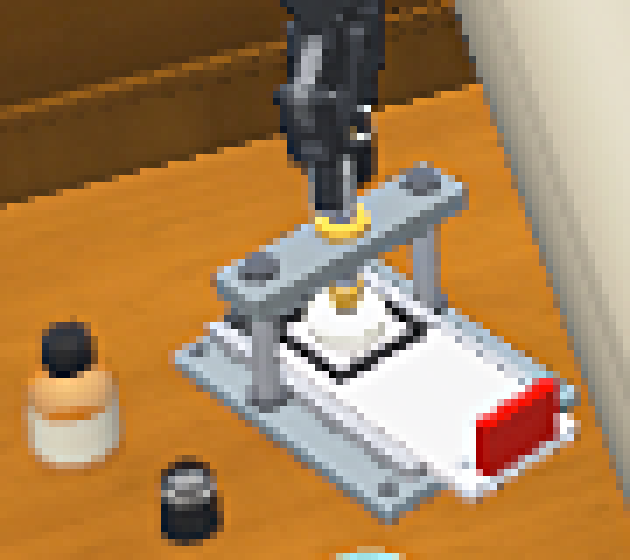

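```bash
cat > lift.py <<'E'
import numpy as np
d=np.array([l.split() for l in """198.3 .09375 5.8
186.56 .0926 3.7
175.09 .0913 3.3
163.63 .0901 3.1
152.17 .0888 3.2
140.82 .0875 2.5
135.09 .0869 1.8
129.36 .0863 1.7
117.9 .0850 3.4
112.17 .0843 3.2
106.44 .0836 3.9
100.71 .0831 2.2
94.98 .0824 2.6
89.26 .0818 3.4
83.53 .0811 3.0
77.8 .0806 1.5
72.07 .0799 2.6
66.35 .0793 6.3
60.62 .0790 4.2
54.9 .0785 5.6""".splitlines()],float)
th=np.radians(198.3-d[:,0]); h=d[:,1]*1000+40/(2*np.pi)*th+d[:,2]/16
for a,b,f in zip(th,h,d[:,2]): print(round(a,3),round(b,2),f)
E
python3 lift.py; python3 st.py
```

```text
0.0 94.11 5.8
0.205 94.14 3.7
0.405 94.09 3.3
0.605 94.15 3.1
0.805 94.13 3.2
1.003 94.04 2.5
1.103 94.04 1.8
1.203 94.07 1.7
1.403 94.15 3.4
1.503 94.07 3.2
1.603 94.05 3.9
1.703 94.08 2.2
1.803 94.04 2.6
1.903 94.13 3.4
2.003 94.04 3.0
2.103 94.08 1.5
2.203 94.09 2.6
2.303 94.35 6.3
2.403 94.56 4.2
2.503 94.78 5.6
16.3 [0.5805 0.2193 0.0785] [-2.6 -1.2  4.2] [-0.251  0.418 -0.069] 0.033 45.2 yaw 54.59 tilt [-0.001 -0.001 -1.   ]
```

Call:
drive_tool([
  [[0.007,-0.003,-0.004,0.1,0,0,-1]],
])

```text
time_s: 16.4
position: [0.5804, 0.2193, 0.0782]
tool_rot: [[-0.001, 0.652, 0.758], [-0.001, 0.758, -0.652], [-1.0, -0.001, -0.0]]
ft_force: [-1.2, -0.7, 3.1]
grip_width: 0.0328
```

```bash
python3 st.py
```

```text
16.4 [0.5804 0.2193 0.0782] [-1.2 -0.7  3.1] [-0.102  0.198  0.221] 0.0328 50.5 yaw 49.29 tilt [-0.001 -0.001 -1.   ]
```

Call:
drive_tool([
  [[0.006,0,0,0.07,0,0,-1]],
])

```text
time_s: 16.5
position: [0.5804, 0.2194, 0.0778]
tool_rot: [[-0.001, 0.705, 0.709], [-0.001, 0.709, -0.705], [-1.0, -0.001, -0.0]]
ft_force: [-2.5, -0.4, 4.2]
grip_width: 0.0326
```

```bash
python3 st.py
```

```text
16.5 [0.5804 0.2194 0.0778] [-2.5 -0.4  4.2] [-0.032  0.368  0.303] 0.0326 54.6 yaw 45.19 tilt [-0.001 -0.001 -1.   ]
```

Call:
drive_tool([
  [[0,0,0,0,0,0,-1]],
])

```text
time_s: 16.6
position: [0.5804, 0.2194, 0.0778]
tool_rot: [[-0.001, 0.703, 0.711], [-0.0, 0.711, -0.703], [-1.0, -0.001, -0.0]]
ft_force: [-3.0, -0.6, 4.4]
grip_width: 0.0325
```

```bash
python3 st.py
```

```text
16.6 [0.5804 0.2194 0.0778] [-3.  -0.6  4.4] [-0.152  0.356 -0.06 ] 0.0325 54.5 yaw 45.31 tilt [-0.001 -0.    -1.   ]
```

Call:
drive_tool([
  [[0,0,0,0,0,0,0.1],[0,0,0,0,0,0,0.6],[0,0,0,0,0,0,1],[0,0,0,0,0,0,1]],
])

```text
time_s: 17.0
position: [0.5808, 0.2195, 0.0776]
tool_rot: [[-0.0, 0.704, 0.711], [-0.0, 0.711, -0.704], [-1.0, -0.0, -0.0]]
ft_force: [-0.2, -0.8, -0.2]
grip_width: 0.0849
```

```bash
python3 st.py
python3 - <<'E'
from rig import *
import cv2
p=get_image("wrist");cv2.imwrite("pics/w10.png",p["image"][:,:,::-1])
E
```

```text
17.0 [0.5808 0.2195 0.0776] [-0.2 -0.8 -0.2] [-0.032 -0.003  0.   ] 0.0849 54.5 yaw 45.29 tilt [-0. -0. -1.]
```

View pics/w10.png

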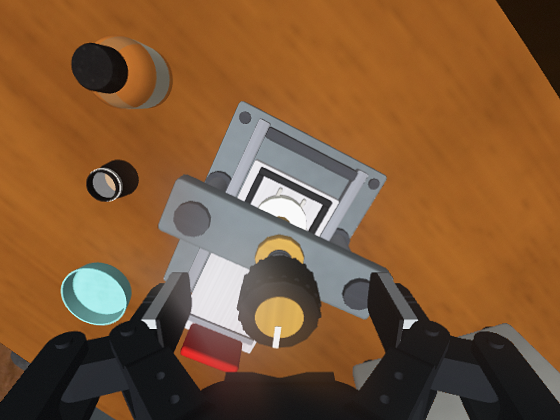

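Call:
drive_tool([
  [[-0.3,0,0,0,0,0,1],[-0.6,0,0,0,0,0,1],[-0.7,0,0,0,0,0,1],[-0.7,0,0,0,0,0,1],[-0.5,0,0,0,0,0,1]],
])

```text
time_s: 17.55
position: [0.5811, 0.2196, 0.2203]
tool_rot: [[0.003, 0.704, 0.71], [0.0, 0.71, -0.704], [-1.0, 0.002, 0.002]]
ft_force: [0.3, 0.0, -0.7]
grip_width: 0.0855
```

Call:
drive_tool([
  [[0,0,0,0,0,0,1],[0,0,0,0,0,0,1],[0,0,0,0,0,0,1]],
])

```text
time_s: 17.85
position: [0.5803, 0.2195, 0.2163]
tool_rot: [[-0.003, 0.704, 0.71], [-0.0, 0.71, -0.704], [-1.0, -0.002, -0.002]]
ft_force: [-0.8, -0.2, -0.1]
grip_width: 0.0852
```

```bash
python3 st.py
python3 - <<'E'
from rig import *
import cv2
from h import *
p=get_image("scene");cv2.imwrite("pics/s11.png",cv2.resize(p["image"][220:350,150:330,::-1],None,fx=4.4,fy=4.4,interpolation=3))
p=get_image("wrist");cv2.imwrite("pics/w11.png",p["image"][:,:,::-1])
E
```

```text
17.85 [0.5803 0.2195 0.2163] [-0.8 -0.2 -0.1] [-0.027 -0.012 -0.043] 0.0852 54.5 yaw 45.26 tilt [-0.003 -0.    -1.   ]
```

View pics/s11.png

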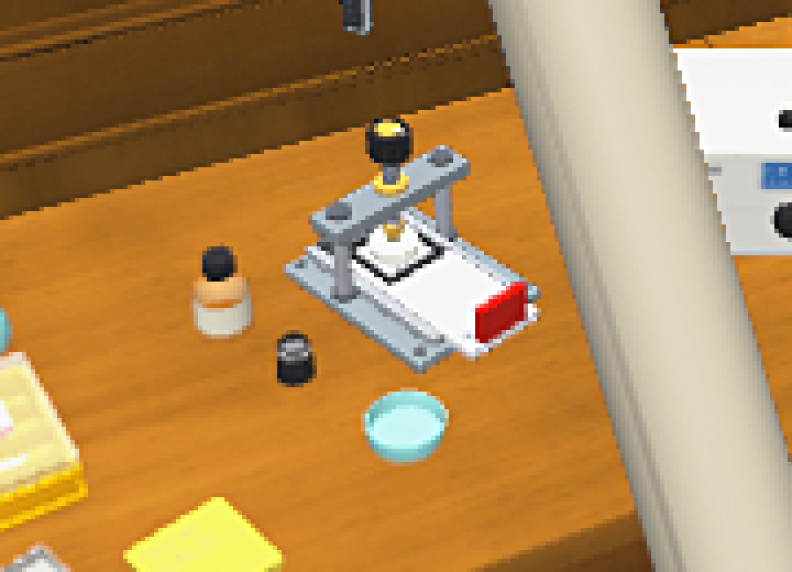

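View pics/w11.png

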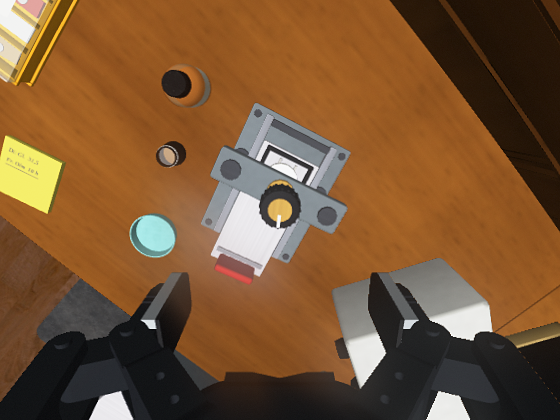

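The pictures show the slide in, the foot on the case and the bystanders unmoved. In the scene crop the foot is at (390,250), and in the wrist view the knob is at (281,205). The gripper is clear, so I am handing the job in.

```bash
python3 -c "
from rig import *
print(close_job())"
```

```text
the job is handed in; nothing more can be done
None
```

The job is handed in at about 18 s: the slide is in at its stop and the foot clamps the case at an estimated 14.5–15.5 N. I had no direct reading of the clamping force.

- **Slide:** it slid in with about 2–3 N until it hit the stop. There I pressed with about 23 N along the slide, 29 N in all, to be sure it was home.
- **Knob:** I turned it 2.67 rad in a single grip. The foot touched the case at about 2.2 rad.
- **Push on the knob:** the highest reading was 6.3 N downwards, against the 20 N limit.
- **Clamping force:** I worked it out from how far the head lifted, about 0.98 mm, which gives 15.7 N less about 1 N when I let go. The turn past touch gives 14.8 N.
- **Last checks:** after letting go, the wrist force was about zero and the knob's mark had not moved. The pictures show the slide in, the foot on the case, and the bottle, loupe and cup where they were.

**What disagreed:**
- **Finger length:** the fingertips end about 37 mm short of the stated TCP. My first push therefore passed over the plate without touching it. I corrected for this from the pictures and repeated the push.
- **Torque reading:** the wrist torque was too noisy for judging the clamping force. The last two readings in motion would give roughly 9 and 21 N, so I did not rely on it.

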